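Bed a heating block against its sensor plate

TASK

Stand the bevelled aluminium heating block in the rectangular well of the block heater, bevelled end away from the upright sensor plate, and let go of it. Then, with one diagonal push of the fingertips on its bevel, of some 10 to 20 N, press it flush against the sensor plate and down on the well's floor at the same time, as for checking the sensor, and finish while still holding that push: do not let go or back off at the end. Leave the other things on the bench where they are.

Things in the scene. Friction and masses are not known exactly. Their poses are not given: they have to be found in the camera images.
- block_center (a point): Centre of the loose bevelled heating block: plain aluminium, 70 mm long (x) by 45 wide (y) by 50 high, about 0.33 kg, 25 mm above its underside; z up. One upper end edge, at -x, is a broad bevel: that end is upright for 30 mm, then slopes in 14 mm while rising 20 mm. Small dark tube holes on top are only drawn. Starts upright on the bench, bevelled end roughly towards the robot, yaw within 0.5 rad.
- block_bevel (a point): The middle of the block's bevel: 28 mm from the block's centre towards its -x end, 40 mm above its underside. Same axes as the block.
- well (a point): Middle of the floor of the rectangular well in one of two white block heaters. The floor is smooth metal, 60 mm above the bench; the well is 78 mm long (x) by 52 wide (y), 15 deep, so the block has 4 mm to spare at each end and 3.5 mm each side and stands 35 mm above the heater's top. x points to the sensor plate, away from the heater's control panel; z up.
- heater_rect: The white block heater with the rectangular well, fixed to the bench, top 75 mm above the bench. Origin on the bench 60 mm under the middle of the well, same axes: its case reaches 120 mm to -x (low sloped control panel, robot side), 75 mm to +x, 62 mm to each side. The two heaters swap places, left and right, yaw within 0.3 rad.
- sensor_plate: The upright fence: a rigid steel plate 52 mm wide (y) and 6 mm thick standing at the +x end of the rectangular well, fixed to the heater. Its flat face towards the well forms the well's end wall and rises 37 mm above the well's floor (22 mm above the heater's top). The origin is at the foot of that face, 39 mm in +x from the middle of the well; same axes as the well.
- hot_plate: The rigid heating plate that is the floor of the rectangular well, 78 x 52 mm; its origin is 3 mm under the middle of its upper face. Same axes as the well.
- round_well (a point): The middle of the floor (60 mm above the bench) of the round well, 64 mm across and 15 mm deep, in the other heater, whose case has the same size. Not used.
- round_block: Bystander: loose round aluminium block, 56 mm across, 45 mm high, standing on the bench; origin at the centre of its underside. It may stand nearer or farther than the bevelled block.
- tube_rack: Bystander: loose orange tube rack 70 x 170 mm, 50 mm high, with a few capped tubes up to 86 mm high; origin at the centre of its underside.
- bottle: Bystander: loose glass bottle 60 mm across, 130 mm high; origin at the centre of its underside.
- beaker: Bystander: loose glass beaker about 66 mm across, 85 mm high; origin at the centre of its underside.
- tube_cap: Bystander: loose blue screw cap 32 mm across, 14 mm high; origin at the centre of its underside.
- tip_box: Bystander: loose pipette-tip box 75 x 110 mm, 66 mm high; origin at the centre of its underside.
Things that resemble listed ones, but are neither listed nor needed, are in the scene too. What is shaped like the part that bears block_center but orange, pink or turquoise is not meant.

How it is judged (in metres and radians):
On the way:
1. the block stands on the floor of the rectangular well, bevelled end away from the sensor plate, and nothing of the robot touches it (z of block_center in the frame of well between 0.0225 and 0.0275 m and horizontal distance between block_center and well below 0.012 m and x of block_bevel in the frame of well below -0.01 m and contact force between each of the arm, the fingers and block below 0.05 N), for 0.2 s.
At the end, for the whole second after the job is handed in: Still pushed from its bevelled side (over 5 N), the block stands upright on the well's floor, bevel away from the sensor plate, square to the plate within 0.04 rad and over 2 mm past the well's middle towards it, pressing the plate with over 3 N and the floor with over 6 N (z of block_center in the frame of well between 0.0225 and 0.0275 m and horizontal distance between block_center and well below 0.012 m and x of block_bevel in the frame of well below -0.01 m and x of block_center in the frame of well above 0.002 m and angle between the x axis of block_center and the x axis of well, either way round below 0.04 rad and angle between block_center's own z axis and vertical below 0.04 rad and contact force between block and sensor_plate above 3 N and contact force between block and hot_plate above 6 N and contact force between the fingers and block above 5 N and x of the grasp point in the frame of block_center below -0.012 m); the arm keeps its last pose, push and grip.
It fails at once if a bystander is moved by more than 40 mm (distance of any of round_block, tube_rack, bottle, beaker, tube_cap, tip_box from where it was at the start of the episode above 0.04 m).
It also fails if it takes over 53 s, if anything falls off the work surface, if the arm or the gripper's body presses on something with over 40 N, if the wrist force passes 120 N, or if a joint passes its speed limit or range.

ROBOT

A 7-joint arm with a two-finger parallel gripper is mounted at the origin on the work surface. World frame = base frame: x ahead of the robot, y to its left, z up, the work surface at z = 0. Lengths are in mm, angles in rad, forces in N, time in s.
With the tool pointing down it reaches from about 425 to 875 mm from the base axis. Payload 4.7 kg.
Tool frame: the origin (TCP) lies at the very end of the fingers, on their centre line; the grasp point (between the pads) lies env.hold_point_z behind it (env.hold_point_z is the distance from the TCP to the grasp point, in mm); z points along the fingers, y is the line along which they close (so a half turn about z gives the same grasp; the last joint's range is limited). The gripper opens to 87 mm and grips with 3 to 60 N. Pads are 19 mm wide; open, the fingers measure 117 mm over their backs; the gripper's body (75 mm by 190 mm) begins 51 mm behind the grasp point.
Start: joints at [-1.264, 0.321, -0.07, 1.45, 0.023, 1.371, -0.057], TCP at [187.64, 622.348, 222.587] pointing down, gripper open.
Joint ranges: [-2.86, 2.86], [-0.3, 2.09], [-1.38, 1.24], [0.06, 2.45], [-1.56, 4.7], [0.09, 2.05], [-2.69, 2.69]. Speed limits (rad/s): [2.57, 2.57, 3.14, 3.14, 3.14, 3.14, 3.14].

INTERFACE

Orientations are given as a rotation vector (axis times angle).
In Python, from station import status, imaging, job, env gives the robot as it stands.
- The arm moves only by the tool step_arm, never from a script. Its argument "series" is a list of rows, each an object with "offset": the shift along the tool's x, y, z in m, a list of three; "turn": the turn about the tool's z in rad; "fingers": the gripper command: -1 is shut, 1 is fully open, values between are in proportion. A call has 1 to 5 rows; each row is the pose to reach, as a shift and turn from the pose commanded when the call began, along the tool's axes at that moment; what a row does not reach only later rows make up. A row lasts 1/12 s, in which the tool goes at most 41.7 mm and 7.16 degrees, less where a joint would pass 70% of its speed; a pose out of reach is approached as far as the arm can. A call with a gripper value outside its range is refused whole. The fingers move at their own pace and stop on an object; the grip force is fixed at half the most. Time passes only in rows, so rows that repeat a pose let the fingers close. It gives the time, the measured TCP pose, the force, the opening and the grip force at its end, in the units of the state.
- status.sense(): the state, without advancing time (a new reading comes with each control period).
- imaging.camera(name): name is "side" or "top" or "wrist"; returns the picture (480x640x3 uint8, blue, green, red); there is no depth.
- imaging.camera_model(name): a dict with "fx", "fy", "cx", "cy" (pixels), "rvec" (rotation vector, rad) and "tvec" (3), from world to camera coordinates, as OpenCV has them; the wrist camera has in their place "hand_eye" (4x4, takes a point from camera to tool coordinates, whose origin is the TCP and whose axes are the flange's). Camera axes: x right, y down, z forward; pixel columns grow to the right and rows downward; lengths in mm; the calibration is good to about 2 mm. A picture is of the moment at which its call begins: read the wrist's pose just before it. camera_model takes no time and is no camera call.
- job.job_done(): hands the job in; it is judged then, once.
The state is a dict: "t": time; "qpos": joint angles; "joint_velocities": joint speeds; "tau": joint torques, N m; "ee_pos": TCP position; "tool_rot": TCP orientation; "force": force on the tool from outside, world axes, zero at the start; "moment": the same for the moment, N m; "gripper_width": opening from 0.0 (shut) to 1.0 (fully open); "grasp_force": force on a finger pad.
Only numpy, scipy, OpenCV 4.12 (cv2) and the standard library are available. Lean on these libraries where they do the work, as an engineer would, in place of code of your own. Each camera call takes 0.05 s, during which the arm holds its last target. There are 200 camera calls.

## Working session

There is one attempt and no reset: what is moved stays moved. The work goes in short steps, Python scripts to look and compute and a tool call to move; the robot and the scene stay as the last step left them, time stands still between calls to the robot, and variables do not carry over. Pictures are saved under pics/ and viewed, at most 10 in all, crops included, and the job is handed in when it is done.

Besides the shell and the picture viewer there is one more tool, called after ">>>" as name([rows], argument=value, ...), one row to a line, values as JSON. step_arm: Moves the arm, as the interface text tells. Its arguments: {"type":"object","properties":{"series":{"type":"array","items":{"type":"object","properties":{"offset":{"type":"array","items":{"type":"number"}},"turn":{"type":"number"},"fingers":{"type":"number"}}}}},"required":["series"]}

```bash
mkdir -p pics; python3 - <<'E'
from station import status, imaging, job, env
import cv2
print(status.sense(), env.hold_point_z)
for n in("top","side"):
    cv2.imwrite(f"pics/{n}0.png",imaging.camera(n)); print(imaging.camera_model(n))
print(imaging.camera_model("wrist"))
E
```

```text
{'t': 0.0, 'qpos': array([-1.26387904,  0.3218447 , -0.07012328,  1.45169293,  0.02263085,
        1.37080438, -0.05693853]), 'joint_velocities': array([-0.00098106, -0.00084204,  0.00223523, -0.0011425 , -0.00014644,
        0.00154265,  0.0003169 ]), 'tau': array([-6.22184853e-04, -4.91273260e+01, -4.04549316e-01, -3.12549520e+01,
       -6.40135864e-02,  4.32283350e-02,  1.61932353e-04]), 'ee_pos': array([187.49540513, 621.77910721, 221.43874121]), 'tool_rot': array([-4.58235279e-01, -3.10782111e+00,  3.06932693e-03]), 'force': array([ 0.02017496,  0.29270685, -0.83083849]), 'moment': array([ 0.00206917, -0.00927058,  0.00464586]), 'grasp_force': 0.0, 'gripper_width': 1.0022126501151203} 18.700000000000003
{'fx': 487.406134969768, 'fy': 487.406134969768, 'cx': 310.7642966163904, 'cy': 237.66136434633674, 'rvec': array([ 2.11308511, -2.13072535,  0.19840083]), 'tvec': array([120.53823141, 553.37205158, 991.23355893])}
{'fx': 612.8299596562518, 'fy': 612.8299596562518, 'cx': 303.36162628288906, 'cy': 236.44383420380709, 'rvec': array([ 2.02731529, -0.75310146,  0.41734518]), 'tvec': array([-365.8727582 ,  286.53700887, 1051.07302901])}
{'fx': 408.5972551376311, 'fy': 408.5972551376311, 'cx': 316.4959188796602, 'cy': 240.15677562723377, 'hand_eye': array([[ 6.23447278e-04, -9.65765781e-01, -2.59414856e-01,
         7.09779730e+01],
       [ 9.99999760e-01,  6.80633666e-04, -1.30623109e-04,
        -6.94890374e-01],
       [ 3.02717813e-04, -2.59414712e-01,  9.65765973e-01,
        -1.60721729e+02],
       [ 0.00000000e+00,  0.00000000e+00,  0.00000000e+00,
         1.00000000e+00]])}
```

View pics/top0.png

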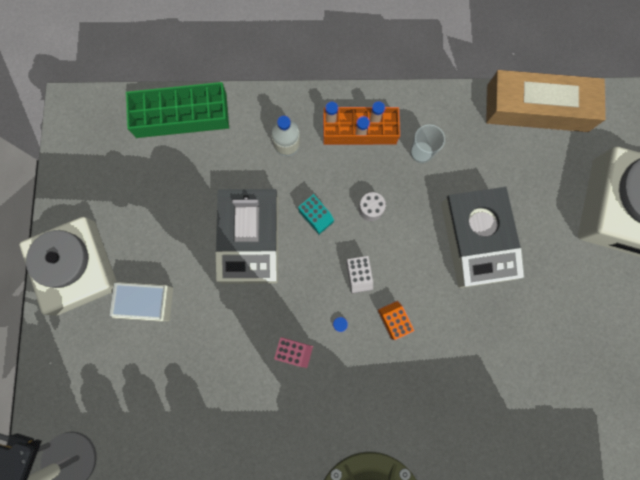

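View pics/side0.png

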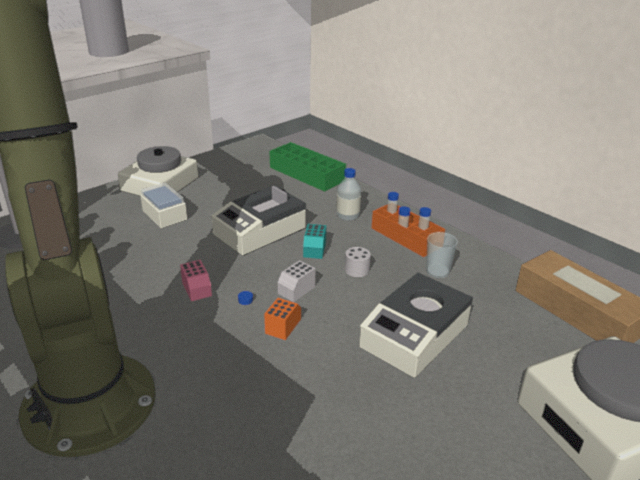

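The only candidates by shape are the blocks at top-view (360,272) grey, (397,321) orange, (293,352) pink and (316,213) turquoise. The round block is at (373,205). The grey one is mine. The rectangular well is in the left heater at (247,218), with its sensor plate at the far end (~(245,196)). The round-well heater is at (484,222). Next I'll check these in a close crop.

```bash
cat > h.py <<'E'
import numpy as np, cv2
from scipy.spatial.transform import Rotation as R
from station import status, imaging, env
def model(n):
    m=imaging.camera_model(n); K=np.array([[m['fx'],0,m['cx']],[0,m['fy'],m['cy']],[0,0,1]])
    if 'rvec' in m: Rm=R.from_rotvec(m['rvec']).as_matrix(); return K,Rm,np.array(m['tvec'])
    s=status.sense(); T=np.eye(4); T[:3,:3]=R.from_rotvec(s['tool_rot']).as_matrix(); T[:3,3]=s['ee_pos']
    T=np.linalg.inv(T@m['hand_eye']); return K,T[:3,:3],T[:3,3]
def back(M,uv,z):
    K,Rm,t=M; c=-Rm.T@t; out=[]
    for u,v in uv:
        d=Rm.T@np.linalg.inv(K)@[u,v,1]; out.append(c+d*(z-c[2])/d[2])
    return np.array(out)
def proj(M,P):
    K,Rm,t=M; p=(Rm@np.atleast_2d(P).T).T+t; p=p@K.T; return p[:,:2]/p[:,2:]
def crop(img,x0,y0,x1,y1,f): return cv2.resize(img[y0:y1,x0:x1],None,fx=f,fy=f,interpolation=cv2.INTER_CUBIC)
E
python3 - <<'E'
from h import *
im=cv2.imread("pics/top0.png")
cv2.imwrite("pics/top0c.png",crop(im,205,170,395,310,4.2))
M=model("top")
print(back(M,[(360,272)],50),back(M,[(247,218)],75), back(M,[(340,324)],10))
E
```

```text
[[479.91110065  12.29836789  50.        ]] [[593.44193667 250.15930241  75.        ]] [[372.35084044  54.45905029  10.        ]]
```

View pics/top0c.png

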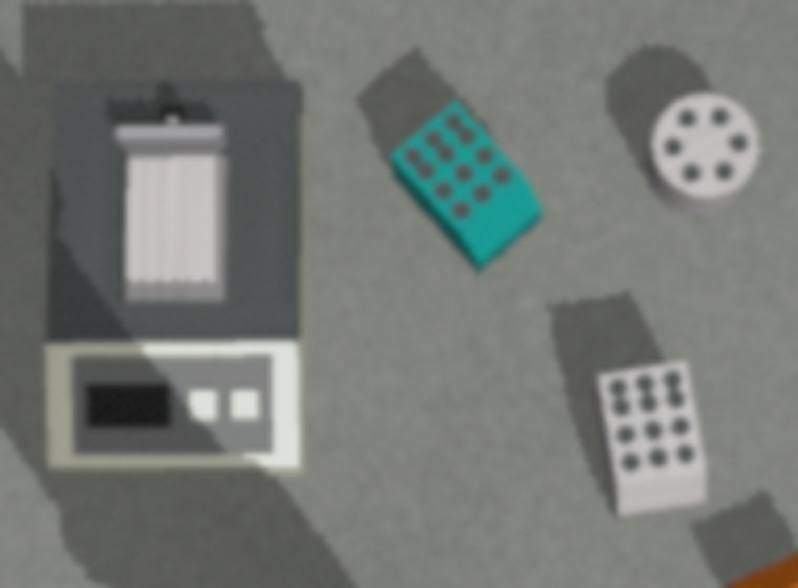

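The crop shows the grey bevelled block at crop (655,440), bevel towards the robot. The well spans roughly (124–225, 155–300), with the plate's top at (115–223, 126–138). Now I'll measure them.

```bash
python3 - <<'E'
from h import *
M=model("top")
P=lambda l,z: back(M,np.array(l)/4.2+[205,170]-0.0,z)
def show(n,p):
    print(n,p[:,:2].round(1).tolist())
b=P([(598,375),(688,362)],50); lo=P([(619,516),(706,500)],30)
show('blk far50',b);show('blk near30',lo)
f=b.mean(0)[:2];n=lo.mean(0)[:2];print('len',np.linalg.norm(f-n),'w',np.linalg.norm(b[0]-b[1]),np.linalg.norm(lo[0]-lo[1]),'c',(f+n)/2,'yaw',np.arctan2(*(f-n)[::-1]))
h=P([(52,83),(302,83),(300,340),(47,340)],75);show('heater75',h)
w=P([(124,300),(225,300)],75);show('well near rim',w)
p=P([(115,126),(223,126),(223,138),(115,138)],97);show('plate97',p)
E
```

```text
blk far50 [[507.3, 38.4], [513.6, -7.4]]
blk near30 [[437.5, 27.8], [445.3, -16.8]]
len 69.72707387989144 w 46.207730275188474 45.27068164492623 c [475.93565165  10.51872822] yaw 0.14386957931635935
heater75 [[655.8, 314.4], [654.7, 187.3], [522.5, 187.7], [523.5, 313.2]]
well near rim [[543.4, 275.4], [543.0, 225.1]]
plate97 [[627.0, 278.2], [626.5, 224.7], [620.4, 224.7], [620.8, 278.1]]
```

```bash
cat >> h.py <<'E'
def go(x,y,z,yaw):
    "tool-axis offset (m) and turn to reach TCP x,y,z with tool y along block y at yaw"
    s=status.sense(); Rm=R.from_rotvec(s['tool_rot']).as_matrix()
    o=Rm.T@(np.array([x,y,z])-s['ee_pos'])/1000; cy=np.arctan2(-Rm[0,1],Rm[1,1])
    print('t',round(s['t'],2),'pos',s['ee_pos'].round(1),'yaw',cy.round(4),'tilt',Rm[:,2].round(4),'F',s['force'].round(1),'\n offset',o.round(4),'turn',round(cy-yaw,4))
E
python3 -c "
from h import *
go(570,250,230,0)"
```

```text
t 0.1 pos [187.5 621.9 221.6] yaw -0.2928 tilt [-4.0e-04 -1.7e-03 -1.0e+00] F [ 0.5 -0.3  0.7] 
 offset [-0.4735 -0.2457 -0.008 ] turn -0.2928
```

>>> step_arm([
  {"offset":[-0.47,-0.245,-0.01],"turn":-0.29,"fingers":1},
  {"offset":[-0.47,-0.245,-0.01],"turn":-0.29,"fingers":1},
  {"offset":[-0.47,-0.245,-0.01],"turn":-0.29,"fingers":1},
  {"offset":[-0.47,-0.245,-0.01],"turn":-0.29,"fingers":1},
  {"offset":[-0.47,-0.245,-0.01],"turn":-0.29,"fingers":1},
])

```text
t: 0.52
ee_pos: [336.9, 475.8, 226.1]
tool_rot: [-0.004, -3.141, 0.001]
force: [0.7, 0.2, -0.1]
gripper_width: 0.998
grasp_force: 0.0
```

```bash
python3 -c "
from h import *
go(570,250,230,0)"
```

```text
t 0.52 pos [336.9 475.8 226.1] yaw -0.0023 tilt [-3.e-04 -5.e-04 -1.e+00] F [ 0.7  0.2 -0.1] 
 offset [-0.2336 -0.2253 -0.0039] turn -0.0023
```

>>> step_arm([
  {"offset":[-0.23,-0.22,0],"turn":0,"fingers":1},
  {"offset":[-0.23,-0.22,0],"turn":0,"fingers":1},
  {"offset":[-0.23,-0.22,0],"turn":0,"fingers":1},
  {"offset":[-0.23,-0.22,0],"turn":0,"fingers":1},
  {"offset":[-0.23,-0.22,0],"turn":0,"fingers":1},
])

```text
t: 0.93
ee_pos: [487.0, 331.4, 226.2]
tool_rot: [-0.004, -3.141, 0.0]
force: [-0.0, 1.3, 0.3]
gripper_width: 0.999
grasp_force: 0.0
```

>>> step_arm([
  {"offset":[-0.07,-0.07,0],"turn":0,"fingers":1},
  {"offset":[-0.07,-0.07,0],"turn":0,"fingers":1},
  {"offset":[-0.07,-0.07,0],"turn":0,"fingers":1},
  {"offset":[-0.07,-0.07,0],"turn":0,"fingers":1},
  {"offset":[-0.07,-0.07,0],"turn":0,"fingers":1},
])

```text
t: 1.35
ee_pos: [556.1, 262.0, 225.8]
tool_rot: [-0.009, -3.14, 0.0]
force: [-0.1, 0.3, -0.6]
gripper_width: 0.997
grasp_force: 0.0
```

```bash
python3 - <<'E'
from h import *
go(570,250,230,0)
M=model("wrist"); im=imaging.camera("wrist"); cv2.imwrite("pics/w1.png",im)
print(proj(M,[[x,y,75] for x in(542.7,620.7) for y in(224.7,276.7)]).round(0).tolist())
np.savez("w1.npz",K=M[0],R=M[1],t=M[2])
E
```

```text
t 1.35 pos [556.1 262.  225.8] yaw -0.0054 tilt [-1.1e-03 -3.0e-04 -1.0e+00] F [-0.1  0.3 -0.6] 
 offset [-0.0139 -0.0119 -0.0042] turn -0.0054
[[269.0, 208.0], [336.0, 208.0], [272.0, 302.0], [336.0, 301.0]]
```

View pics/w1.png

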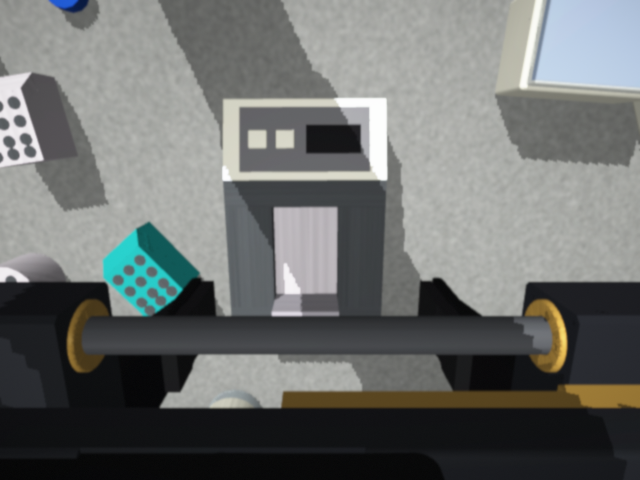

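The wrist view shows the rim's near corners at about (273,207) and (337,207), close to what I predicted. I'll enlarge it.

```bash
python3 - <<'E'
from h import *
cv2.imwrite("pics/w1c.png",crop(cv2.imread("pics/w1.png"),220,175,400,325,4.0))
E
```

```text
(no output)
```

View pics/w1c.png

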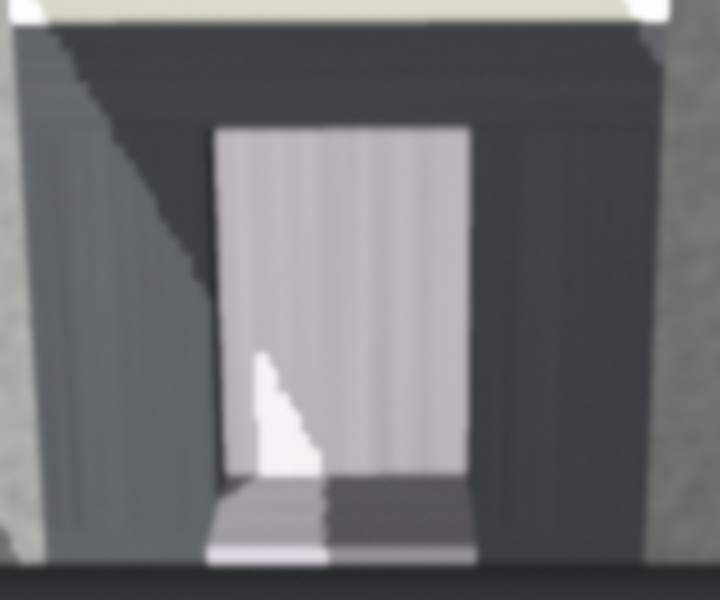

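```bash
python3 - <<'E'
from h import *
d=np.load("w1.npz");M=(d['K'],d['R'],d['t'])
P=lambda l,z: back(M,np.array(l)/4+[219.6,174.6],z)[:,:2].round(1).tolist()
print('near rim L,R',P([(207,127),(470,127)],75))
print('right rim far',P([(468,470)],75))
print('floor L near,far; R far',P([(214,135),(224,475),(468,475)],60))
print('plate face top',P([(207,546),(476,546)],97))
print('case L',P([(20,110),(47,560)],75),'R',P([(662,110),(643,560)],75))
E
python3 -c "
from h import *
go(477.5,10.5,150,0.144)"
```

```text
near rim L,R [[541.3, 226.5], [541.5, 277.2]]
right rim far [[612.5, 277.4]]
floor L near,far; R far [[545.6, 226.1], [619.5, 225.9], [619.7, 278.2]]
plate face top [[618.9, 226.2], [619.2, 278.0]]
case L [[537.8, 190.6], [632.1, 190.2]] R [[538.4, 314.2], [632.6, 313.9]]
t 1.4 pos [555.  263.9 225.9] yaw -0.0023 tilt [-1.5e-03  5.0e-04 -1.0e+00] F [-0.4  0.4 -0. ] 
 offset [ 0.0768 -0.2536  0.0759] turn -0.1463
```

>>> step_arm([
  {"offset":[0.078,-0.254,0.02],"turn":-0.146,"fingers":1},
  {"offset":[0.078,-0.254,0.02],"turn":-0.146,"fingers":1},
  {"offset":[0.078,-0.254,0.02],"turn":-0.146,"fingers":1},
  {"offset":[0.078,-0.254,0.02],"turn":-0.146,"fingers":1},
  {"offset":[0.078,-0.254,0.02],"turn":-0.146,"fingers":1},
])

```text
t: 1.82
ee_pos: [492.7, 65.4, 210.6]
tool_rot: [0.232, -3.133, -0.001]
force: [1.0, -1.4, 0.6]
gripper_width: 0.996
grasp_force: 0.0
```

```bash
python3 -c "
from h import *
go(477,10.5,180,0.144)"
```

```text
t 1.82 pos [492.7  65.4 210.6] yaw 0.1479 tilt [-1.e-04  9.e-04 -1.e+00] F [ 1.  -1.4  0.6] 
 offset [ 0.0236 -0.0521  0.0306] turn 0.0039
```

>>> step_arm([
  {"offset":[0.022,-0.05,0.03],"turn":0.004,"fingers":1},
  {"offset":[0.022,-0.05,0.03],"turn":0.004,"fingers":1},
  {"offset":[0.022,-0.05,0.03],"turn":0.004,"fingers":1},
  {"offset":[0.022,-0.05,0.03],"turn":0.004,"fingers":1},
  {"offset":[0.022,-0.05,0.03],"turn":0.004,"fingers":1},
])

```text
t: 2.23
ee_pos: [479.9, 14.6, 181.3]
tool_rot: [-0.224, 3.133, 0.002]
force: [-0.1, -0.7, 0.5]
gripper_width: 1.0
grasp_force: 0.0
```

```bash
python3 - <<'E'
from h import *
go(477,10.5,180,0.144)
M=model("wrist"); im=imaging.camera("wrist"); cv2.imwrite("pics/w2.png",im)
np.savez("w2.npz",K=M[0],R=M[1],t=M[2])
C=np.array([475.9,10.5]);c,s=np.cos(.144),np.sin(.144)
q=proj(M,[[C[0]+c*a-s*b,C[1]+s*a+c*b,z] for a,b,z in[(35,22.5,50),(35,-22.5,50),(-35,-22.5,30),(-35,22.5,30)]]);print(q.round(0).tolist())
u0,v0=(q.min(0)-30).astype(int);u0=max(u0,0);v0=max(v0,0);print(u0,v0)
cv2.imwrite("pics/w2c.png",crop(im,u0,v0,u0+180,v0+150,4))
E
```

```text
t 2.23 pos [479.9  14.6 181.3] yaw 0.143 tilt [ 0.001   0.0011 -1.    ] F [-0.1 -0.7  0.5] 
 offset [ 0.0035 -0.0037  0.0013] turn -0.001
[[342.0, 270.0], [283.0, 270.0], [283.0, 174.0], [342.0, 174.0]]
252 143
```

View pics/w2c.png

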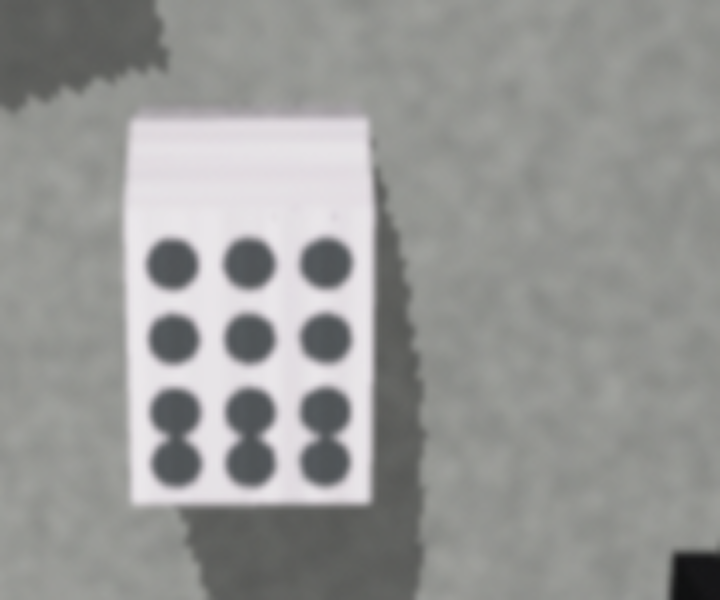

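The block fills the crop, square to the tool: far top corners at (132,502) and (371,503), lower bevel edge at (130–369, 118).

```bash
python3 - <<'E'
from h import *
d=np.load("w2.npz");M=(d['K'],d['R'],d['t'])
P=lambda l,z: back(M,np.array(l)/4+[251.6,142.6],z)[:,:2]
b=P([(132,502),(371,503)],50);lo=P([(130,118),(369,118)],30)
f=b.mean(0);n=lo.mean(0);e=b[1]-b[0]
print(b,lo,'len',np.linalg.norm(f-n),'w',np.linalg.norm(e),'c',(f+n)/2,'yaw',np.arctan2(*(f-n)[::-1]),np.arctan2(-e[0],e[1]))
c=(f+n)/2; y=.145
go(c[0]+3*np.cos(y),c[1]+3*np.sin(y),22,y)
E
```

```text
[[512.26256096  -5.45153035]
 [506.02546495  39.17207344]] [[443.2732614  -15.88095909]
 [436.80630537  28.87432584]] len 69.87702414743805 w 45.05737876920496 c [474.59189817  11.67847746] yaw 0.14886098780196572 0.13887156266415218
t 2.28 pos [480.2  14.7 181.5] yaw 0.1434 tilt [ 1.3e-03  9.0e-04 -1.0e+00] F [-0.2  0.  -0.3] 
 offset [ 0.0033 -0.0023  0.1595] turn -0.0016
```

>>> step_arm([
  {"offset":[0.003,-0.002,0.035],"turn":-0.002,"fingers":1},
  {"offset":[0.003,-0.002,0.07],"turn":-0.002,"fingers":1},
  {"offset":[0.003,-0.002,0.1],"turn":-0.002,"fingers":1},
  {"offset":[0.003,-0.002,0.11],"turn":-0.002,"fingers":1},
  {"offset":[0.003,-0.002,0.11],"turn":-0.002,"fingers":1},
])

```text
t: 2.7
ee_pos: [475.3, 10.9, 68.7]
tool_rot: [0.225, -3.128, 0.001]
force: [-0.3, -0.3, -0.3]
gripper_width: 0.998
grasp_force: 0.0
```

```bash
python3 -c "
from h import *
go(477.6,12.1,22,0.144)"
```

```text
t 2.7 pos [475.3  10.9  68.7] yaw 0.1439 tilt [-0.0049 -0.001  -1.    ] F [-0.3 -0.3 -0.3] 
 offset [-0.0027  0.0009  0.0467] turn -0.0001
```

>>> step_arm([
  {"offset":[-0.001,0.001,0.02],"turn":0,"fingers":1},
  {"offset":[-0.001,0.001,0.04],"turn":0,"fingers":1},
  {"offset":[-0.001,0.001,0.046],"turn":0,"fingers":1},
  {"offset":[-0.001,0.001,0.046],"turn":0,"fingers":1},
  {"offset":[-0.001,0.001,0.046],"turn":0,"fingers":1},
])

```text
t: 3.12
ee_pos: [479.1, 11.2, 26.3]
tool_rot: [-0.223, 3.132, 0.0]
force: [0.2, 0.7, -0.1]
gripper_width: 0.998
grasp_force: 0.0
```

```bash
python3 -c "
from h import *
go(477.6,12.1,22,0.144)"
```

```text
t 3.12 pos [479.1  11.2  26.3] yaw 0.1419 tilt [ 1.8e-03  3.0e-04 -1.0e+00] F [ 0.2  0.7 -0.1] 
 offset [0.0014 0.0011 0.0043] turn -0.0021
```

>>> step_arm([
  {"offset":[0,0.001,0.002],"turn":0,"fingers":1},
  {"offset":[0,0.001,0.002],"turn":0,"fingers":1},
  {"offset":[0,0.001,0.002],"turn":0,"fingers":1},
  {"offset":[0,0.001,0.002],"turn":0,"fingers":1},
  {"offset":[0,0.001,0.002],"turn":0,"fingers":1},
])

```text
t: 3.53
ee_pos: [478.0, 11.7, 23.2]
tool_rot: [-0.221, 3.133, 0.0]
force: [0.1, -0.2, 0.2]
gripper_width: 0.999
grasp_force: 0.0
```

```bash
python3 -c "
from h import *
go(477.6,12.1,22,0.144)"
```

```text
t 3.53 pos [478.   11.7  23.2] yaw 0.1411 tilt [ 7.e-04  3.e-04 -1.e+00] F [ 0.1 -0.2  0.2] 
 offset [0.0003 0.0004 0.0012] turn -0.0029
```

>>> step_arm([
  {"offset":[0,0,0],"turn":-0.003,"fingers":-1},
  {"offset":[0,0,0],"turn":-0.003,"fingers":-1},
  {"offset":[0,0,0],"turn":-0.003,"fingers":-1},
  {"offset":[0,0,0],"turn":-0.003,"fingers":-1},
  {"offset":[0,0,0],"turn":-0.003,"fingers":-1},
])

```text
t: 3.95
ee_pos: [477.7, 11.7, 22.8]
tool_rot: [0.226, -3.133, -0.0]
force: [0.2, -0.0, -0.0]
gripper_width: 0.707
grasp_force: 0.0
```

>>> step_arm([
  {"offset":[0,0,0],"turn":0,"fingers":-1},
  {"offset":[0,0,0],"turn":0,"fingers":-1},
  {"offset":[0,0,0],"turn":0,"fingers":-1},
  {"offset":[0,0,0],"turn":0,"fingers":-1},
  {"offset":[0,0,0],"turn":0,"fingers":-1},
])

```text
t: 4.37
ee_pos: [477.8, 11.9, 22.9]
tool_rot: [-0.226, 3.133, 0.0]
force: [-0.5, 0.0, 0.4]
gripper_width: 0.514
grasp_force: 30.0
```

>>> step_arm([
  {"offset":[0,0,-0.03],"turn":0,"fingers":-1},
  {"offset":[0,0,-0.06],"turn":0,"fingers":-1},
  {"offset":[0,0,-0.09],"turn":0,"fingers":-1},
  {"offset":[0,0,-0.11],"turn":0,"fingers":-1},
  {"offset":[0,0,-0.12],"turn":0,"fingers":-1},
])

```text
t: 4.78
ee_pos: [478.9, 11.6, 145.3]
tool_rot: [-0.226, 3.13, 0.001]
force: [0.8, 0.2, -2.5]
gripper_width: 0.52
grasp_force: 30.0
```

```bash
python3 -c "
from h import *
go(583.8,252.1,145,0)"
```

```text
t 4.78 pos [478.9  11.6 145.3] yaw 0.144 tilt [ 3.6e-03  8.0e-04 -1.0e+00] F [ 0.8  0.2 -2.5] 
 offset [-0.1383  0.2229  0.0008] turn 0.144
```

>>> step_arm([
  {"offset":[-0.02,0.033,0],"turn":0.05,"fingers":-1},
  {"offset":[-0.04,0.066,0],"turn":0.1,"fingers":-1},
  {"offset":[-0.06,0.099,0],"turn":0.144,"fingers":-1},
  {"offset":[-0.08,0.132,0],"turn":0.144,"fingers":-1},
  {"offset":[-0.1,0.165,0],"turn":0.144,"fingers":-1},
])

```text
t: 5.2
ee_pos: [552.4, 190.7, 141.1]
tool_rot: [-0.0, -3.139, 0.001]
force: [0.5, -0.5, -3.0]
gripper_width: 0.514
grasp_force: 30.0
```

```bash
python3 -c "
from h import *
go(583.8,252.1,130,0)"
```

```text
t 5.2 pos [552.4 190.7 141.1] yaw -0.0 tilt [-0.0025 -0.001  -1.    ] F [ 0.5 -0.5 -3. ] 
 offset [-0.0314  0.0614  0.0109] turn -0.0
```

>>> step_arm([
  {"offset":[-0.015,0.03,0],"turn":0,"fingers":-1},
  {"offset":[-0.029,0.056,0.005],"turn":0,"fingers":-1},
  {"offset":[-0.031,0.06,0.01],"turn":0,"fingers":-1},
  {"offset":[-0.031,0.06,0.01],"turn":0,"fingers":-1},
  {"offset":[-0.031,0.06,0.01],"turn":0,"fingers":-1},
])

```text
t: 5.62
ee_pos: [582.7, 248.1, 130.6]
tool_rot: [0.001, -3.138, 0.005]
force: [0.8, -0.9, -3.1]
gripper_width: 0.517
grasp_force: 30.0
```

>>> step_arm([
  {"offset":[0,0,0],"turn":0,"fingers":-1},
  {"offset":[0,0,0],"turn":0,"fingers":-1},
  {"offset":[0,0,0],"turn":0,"fingers":-1},
  {"offset":[0,0,0],"turn":0,"fingers":-1},
  {"offset":[0,0,0],"turn":0,"fingers":-1},
])

```text
t: 6.03
ee_pos: [584.0, 248.9, 133.3]
tool_rot: [0.001, 3.141, 0.001]
force: [-0.3, 0.3, -3.0]
gripper_width: 0.513
grasp_force: 30.0
```

```bash
python3 - <<'E'
from h import *
go(583.6,252.1,100,0)
M=model("wrist"); im=imaging.camera("wrist"); cv2.imwrite("pics/w3c.png",crop(im,220,100,420,250,4))
np.savez("w3.npz",K=M[0],R=M[1],t=M[2])
p=status.sense()['ee_pos']; bz=p[2]-22.9
C=p[:2]-[3.2,0]
print('blk bevel low pred',((proj(M,[[C[0]-35,C[1]-22.5,bz+30],[C[0]-35,C[1]+22.5,bz+30],[C[0]-35,C[1]-22.5,bz],[C[0]-35,C[1]+22.5,bz]])-[219.6,99.6])*4).round(0).tolist())
print('rim pred',((proj(M,[[541.4,226.1,75],[541.4,278.1,75]])-[219.6,99.6])*4).round(0).tolist())
E
```

```text
t 6.03 pos [584.  248.9 133.3] yaw -0.0005 tilt [ 6.e-04  4.e-04 -1.e+00] F [-0.3  0.3 -3. ] 
 offset [0.0005 0.0032 0.0333] turn -0.0005
blk bevel low pred [[162.0, 479.0], [630.0, 479.0], [197.0, 423.0], [593.0, 423.0]]
rim pred [[222.0, 344.0], [610.0, 344.0]]
```

View pics/w3c.png

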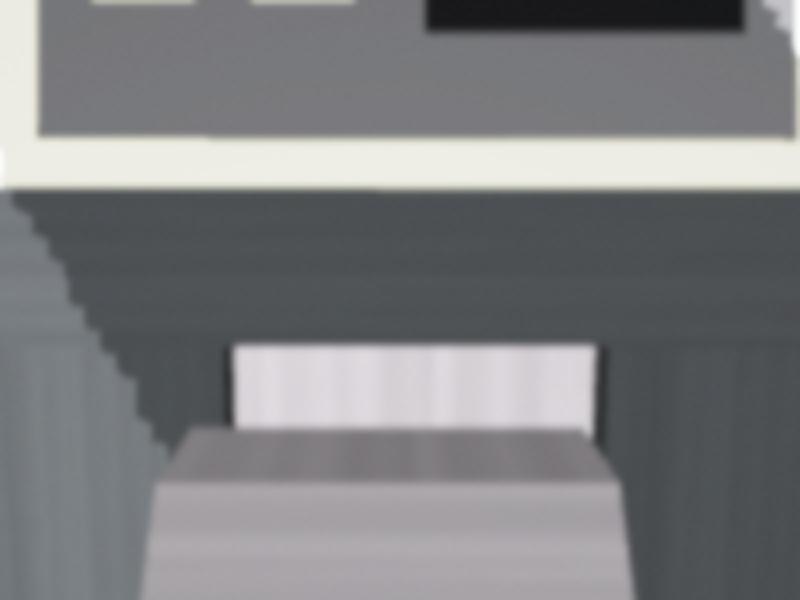

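The held block's lower edge is at crop (190–587, 430) and the near rim at (225–608, 344). That means moving about +4 mm in y and −1 mm in x before lowering.

>>> step_arm([
  {"offset":[0.001,0.004,0.005],"turn":0,"fingers":-1},
  {"offset":[0.001,0.004,0.015],"turn":0,"fingers":-1},
  {"offset":[0.001,0.004,0.025],"turn":0,"fingers":-1},
  {"offset":[0.001,0.004,0.025],"turn":0,"fingers":-1},
  {"offset":[0.001,0.004,0.025],"turn":0,"fingers":-1},
])

```text
t: 6.5
ee_pos: [581.9, 252.9, 106.1]
tool_rot: [0.0, -3.139, 0.003]
force: [0.1, 0.1, -3.0]
gripper_width: 0.512
grasp_force: 30.0
```

>>> step_arm([
  {"offset":[0,0,0],"turn":0,"fingers":-1},
  {"offset":[0,0,0],"turn":0,"fingers":-1},
  {"offset":[0,0,0],"turn":0,"fingers":-1},
  {"offset":[0,0,0],"turn":0,"fingers":-1},
  {"offset":[0,0,0],"turn":0,"fingers":-1},
])

```text
t: 6.92
ee_pos: [583.2, 253.4, 108.2]
tool_rot: [-0.0, 3.141, 0.001]
force: [0.5, -0.3, -2.7]
gripper_width: 0.516
grasp_force: 30.0
```

```bash
python3 -c "
from h import *
go(582.8,252.8,84,0)"
```

```text
t 6.92 pos [583.2 253.4 108.2] yaw 0.0002 tilt [ 6.e-04  3.e-04 -1.e+00] F [ 0.5 -0.3 -2.7] 
 offset [ 0.0004 -0.0006  0.0242] turn 0.0002
```

>>> step_arm([
  {"offset":[0,0,0.006],"turn":0,"fingers":-1},
  {"offset":[0,0,0.012],"turn":0,"fingers":-1},
  {"offset":[0,0,0.016],"turn":0,"fingers":-1},
  {"offset":[0,0,0.018],"turn":0,"fingers":-1},
  {"offset":[0,0,0.018],"turn":0,"fingers":-1},
])

```text
t: 7.33
ee_pos: [582.3, 253.1, 88.7]
tool_rot: [0.0, -3.14, 0.001]
force: [-0.5, 0.3, -3.0]
gripper_width: 0.518
grasp_force: 30.0
```

>>> step_arm([
  {"offset":[0,0,0.002],"turn":0,"fingers":-1},
  {"offset":[0,0,0.004],"turn":0,"fingers":-1},
  {"offset":[0,0,0.006],"turn":0,"fingers":-1},
  {"offset":[0,0,0.006],"turn":0,"fingers":-1},
  {"offset":[0,0,0.006],"turn":0,"fingers":-1},
])

```text
t: 7.75
ee_pos: [582.9, 253.3, 83.8]
tool_rot: [0.0, -3.141, 0.0]
force: [-0.4, 0.6, -3.2]
gripper_width: 0.516
grasp_force: 30.0
```

In the well with no side force. Now I'll lower to contact.

>>> step_arm([
  {"offset":[0,0,0.001],"turn":0,"fingers":-1},
  {"offset":[0,0,0.0015],"turn":0,"fingers":-1},
  {"offset":[0,0,0.0015],"turn":0,"fingers":-1},
])

```text
t: 8.0
ee_pos: [583.2, 253.5, 82.9]
tool_rot: [-0.0, 3.141, 0.001]
force: [-0.2, -0.4, -1.3]
gripper_width: 0.519
grasp_force: 30.0
```

```bash
python3 -c "
from h import *
go(582.8,252.8,84,0)"
```

```text
t 8.0 pos [583.2 253.5  82.9] yaw 0.0002 tilt [ 6.e-04  4.e-04 -1.e+00] F [-0.2 -0.4 -1.3] 
 offset [ 0.0004 -0.0007 -0.0011] turn 0.0002
```

>>> step_arm([
  {"offset":[0,0,0.0005],"turn":0,"fingers":-1},
  {"offset":[0,0,0.0005],"turn":0,"fingers":0.6},
  {"offset":[0,0,0.0005],"turn":0,"fingers":0.6},
  {"offset":[0,0,0.0005],"turn":0,"fingers":0.6},
  {"offset":[0,0,0.0005],"turn":0,"fingers":0.6},
])

```text
t: 8.42
ee_pos: [583.1, 253.5, 81.9]
tool_rot: [-0.0, 3.141, 0.0]
force: [0.1, 0.2, 0.3]
gripper_width: 0.732
grasp_force: 0.0
```

>>> step_arm([
  {"offset":[0,0,0],"turn":0,"fingers":0.6},
  {"offset":[0,0,0],"turn":0,"fingers":0.6},
  {"offset":[0,0,0],"turn":0,"fingers":0.6},
  {"offset":[0,0,0],"turn":0,"fingers":0.6},
  {"offset":[0,0,0],"turn":0,"fingers":0.6},
])

```text
t: 8.83
ee_pos: [583.0, 253.4, 81.8]
tool_rot: [-0.0, 3.142, 0.0]
force: [-0.2, -0.2, -1.0]
gripper_width: 0.801
grasp_force: 0.0
```

>>> step_arm([
  {"offset":[0,0,-0.02],"turn":0,"fingers":0.6},
  {"offset":[0,0,-0.04],"turn":0,"fingers":0.6},
  {"offset":[0,0,-0.06],"turn":0,"fingers":0.6},
  {"offset":[0,0,-0.07],"turn":0,"fingers":0.6},
  {"offset":[0,0,-0.07],"turn":0,"fingers":0.6},
])

```text
t: 9.25
ee_pos: [584.6, 254.1, 154.8]
tool_rot: [-0.0, 3.137, 0.004]
force: [0.3, -0.0, -0.4]
gripper_width: 0.799
grasp_force: 0.0
```

>>> step_arm([
  {"offset":[0.03,-0.001,0],"turn":0,"fingers":-1},
  {"offset":[0.05,-0.001,0],"turn":0,"fingers":-1},
  {"offset":[0.05,-0.001,0],"turn":0,"fingers":-1},
  {"offset":[0.05,-0.001,0],"turn":0,"fingers":-1},
  {"offset":[0.05,-0.001,0],"turn":0,"fingers":-1},
])

```text
t: 9.67
ee_pos: [533.2, 252.1, 151.2]
tool_rot: [0.0, -3.142, 0.001]
force: [-0.6, -0.4, -0.0]
gripper_width: 0.51
grasp_force: 0.0
```

>>> step_arm([
  {"offset":[0,0,0],"turn":0,"fingers":-1},
  {"offset":[0,0,0],"turn":0,"fingers":-1},
  {"offset":[0,0,0],"turn":0,"fingers":-1},
  {"offset":[0,0,0],"turn":0,"fingers":-1},
  {"offset":[0,0,0],"turn":0,"fingers":-1},
])

```text
t: 10.08
ee_pos: [533.2, 252.2, 151.7]
tool_rot: [0.0, 3.142, -0.0]
force: [0.4, -0.6, 0.6]
gripper_width: 0.124
grasp_force: 0.0
```

```bash
python3 - <<'E'
from h import *
go(535.5,252.8,125,0)
M=model("wrist"); im=imaging.camera("wrist"); cv2.imwrite("pics/w4.png",im)
np.savez("w4.npz",K=M[0],R=M[1],t=M[2])
C=[580.4,252.1]
print(proj(M,[[C[0]+35,C[1]-22.5,110],[C[0]+35,C[1]+22.5,110],[C[0]-35,C[1]-22.5,90],[C[0]-35,C[1]+22.5,90]]).round(0).tolist())
E
```

```text
t 10.08 pos [533.2 252.2 151.7] yaw -0.0001 tilt [ 0.e+00 -1.e-04 -1.e+00] F [ 0.4 -0.6  0.6] 
 offset [-0.0023  0.0006  0.0267] turn -0.0001
[[278.0, 406.0], [356.0, 406.0], [278.0, 280.0], [356.0, 280.0]]
```

View pics/w4.png

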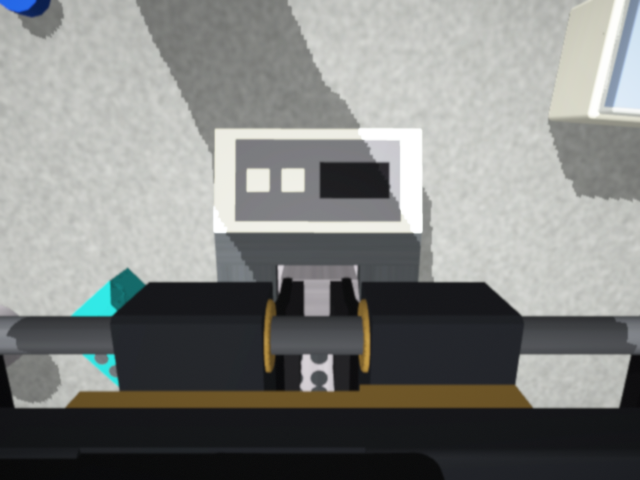

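The block stands in the well between the rim edges (275–360 px) and the gripper is clear of it. Next I'll lower the closed fingertips to bevel height, short of the bevel.

>>> step_arm([
  {"offset":[0.001,0.0005,-0.0],"turn":0,"fingers":-1},
  {"offset":[0.001,0.0005,0.02],"turn":0,"fingers":-1},
  {"offset":[0.001,0.0005,0.04],"turn":0,"fingers":-1},
  {"offset":[0.001,0.0005,0.051],"turn":0,"fingers":-1},
  {"offset":[0.001,0.0005,0.051],"turn":0,"fingers":-1},
])

```text
t: 10.55
ee_pos: [530.0, 252.0, 98.0]
tool_rot: [0.001, -3.137, 0.004]
force: [-1.5, 0.5, -1.0]
gripper_width: 0.003
grasp_force: 0.0
```

>>> step_arm([
  {"offset":[-0.002,0,0],"turn":0,"fingers":-1},
  {"offset":[-0.004,0,0],"turn":0,"fingers":-1},
  {"offset":[-0.006,0,0],"turn":0,"fingers":-1},
  {"offset":[-0.006,0,0],"turn":0,"fingers":-1},
  {"offset":[-0.006,0,0],"turn":0,"fingers":-1},
])

```text
t: 10.97
ee_pos: [538.6, 253.0, 101.7]
tool_rot: [0.0, 3.14, 0.001]
force: [-0.6, 0.3, -1.1]
gripper_width: 0.005
grasp_force: 0.0
```

>>> step_arm([
  {"offset":[-0.001,0,0],"turn":0,"fingers":-1},
  {"offset":[-0.002,0,0],"turn":0,"fingers":-1},
  {"offset":[-0.003,0,0],"turn":0,"fingers":-1},
  {"offset":[-0.003,0,0],"turn":0,"fingers":-1},
])

```text
t: 11.3
ee_pos: [541.2, 252.8, 100.9]
tool_rot: [-0.0, 3.141, 0.0]
force: [0.1, 0.7, -0.6]
gripper_width: 0.004
grasp_force: 0.0
```

Now diagonal, in small steps (+0.82 x, −0.57 z).

>>> step_arm([
  {"offset":[-0.001,0,0.0],"turn":0,"fingers":-1},
  {"offset":[-0.002,0,0.0],"turn":0,"fingers":-1},
  {"offset":[-0.003,0,0.0],"turn":0,"fingers":-1},
  {"offset":[-0.003,0,0.0],"turn":0,"fingers":-1},
])

```text
t: 11.63
ee_pos: [543.8, 252.9, 100.7]
tool_rot: [0.0, -3.141, 0.0]
force: [-1.4, 0.1, 0.3]
gripper_width: 0.006
grasp_force: 0.5
```

>>> step_arm([
  {"offset":[-0.001,0,0.0],"turn":0,"fingers":-1},
  {"offset":[-0.002,0,0.0],"turn":0,"fingers":-1},
  {"offset":[-0.002,0,0.0],"turn":0,"fingers":-1},
  {"offset":[-0.002,0,0.0],"turn":0,"fingers":-1},
])

```text
t: 11.97
ee_pos: [546.0, 252.9, 100.8]
tool_rot: [-0.0, 3.141, 0.0]
force: [0.0, 0.6, 0.4]
gripper_width: 0.001
grasp_force: 0.3
```

>>> step_arm([
  {"offset":[-0.0008,0,0.0004],"turn":0,"fingers":-1},
  {"offset":[-0.0016,0,0.0008],"turn":0,"fingers":-1},
  {"offset":[-0.0016,0,0.0008],"turn":0,"fingers":-1},
  {"offset":[-0.0016,0,0.0008],"turn":0,"fingers":-1},
])

```text
t: 12.3
ee_pos: [547.3, 253.0, 100.3]
tool_rot: [0.0, -3.141, -0.0]
force: [-3.5, -0.6, 3.1]
gripper_width: 0.006
grasp_force: 2.2
```

>>> step_arm([
  {"offset":[-0.0008,0,0.0004],"turn":0,"fingers":-1},
  {"offset":[-0.0016,0,0.0008],"turn":0,"fingers":-1},
  {"offset":[-0.0016,0,0.0008],"turn":0,"fingers":-1},
  {"offset":[-0.0016,0,0.0008],"turn":0,"fingers":-1},
])

```text
t: 12.63
ee_pos: [547.7, 253.1, 100.0]
tool_rot: [0.001, -3.139, -0.0]
force: [-7.5, -2.1, 9.4]
gripper_width: 0.007
grasp_force: 5.8
```

Seated: TCP x stopped at 547.7, as predicted for plate contact. I'll add a little more, mostly along x.

>>> step_arm([
  {"offset":[-0.0005,0,0],"turn":0,"fingers":-1},
  {"offset":[-0.001,0,0],"turn":0,"fingers":-1},
  {"offset":[-0.001,0,0],"turn":0,"fingers":-1},
  {"offset":[-0.001,0,0],"turn":0,"fingers":-1},
])

```text
t: 12.97
ee_pos: [547.8, 253.2, 100.0]
tool_rot: [0.001, -3.137, 0.0]
force: [-9.5, -1.2, 10.5]
gripper_width: 0.006
grasp_force: 7.1
```

>>> step_arm([
  {"offset":[0,0,0],"turn":0,"fingers":-1},
  {"offset":[0,0,0],"turn":0,"fingers":-1},
  {"offset":[0,0,0],"turn":0,"fingers":-1},
  {"offset":[0,0,0],"turn":0,"fingers":-1},
  {"offset":[0,0,0],"turn":0,"fingers":-1},
])

```text
t: 13.38
ee_pos: [547.8, 253.2, 100.0]
tool_rot: [0.001, -3.137, 0.0]
force: [-9.4, -2.1, 11.6]
gripper_width: 0.007
grasp_force: 7.0
```

The push is steady at about 15 N (9.4 along x, 11.6 down). One look to check the seating.

```bash
python3 - <<'E'
from h import *
a=imaging.camera("side"); b=imaging.camera("top")
Ma,Mb=model("side"),model("top")
pa=proj(Ma,[[580,251,90]])[0].astype(int);pb=proj(Mb,[[580,251,90]])[0].astype(int)
f=lambda im,p:crop(im,p[0]-48,p[1]-60,p[0]+48,p[1]+60,4)
cv2.imwrite("pics/fin.png",np.hstack([f(a,pa),f(b,pb)])); print(status.sense()['force'])
E
```

```text
[-10.30402596  -1.86209708  11.02978219]
```

View pics/fin.png

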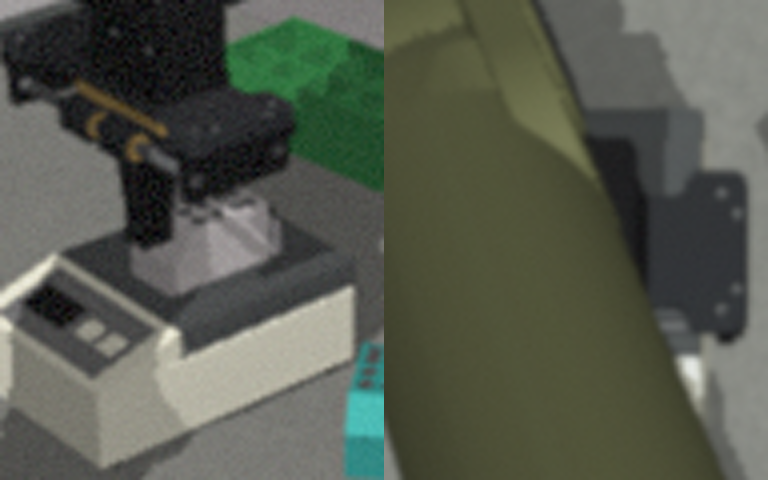

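The side view shows the block upright in the well with the fingertips on its bevel at about (150,240). The push is steady, so I'm handing in.

```bash
python3 -c "
from station import job
print(job.job_done())"
```

```text
the job is handed in; nothing more can be done
None
```

I stood the block in the rectangular well, let go of it, and handed in while holding a steady diagonal push of about 15 N on its bevel (about 10 N towards the sensor plate, 11 N down); no verdict came back.

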